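Couple the ballast wagon and load it

ROBOT

A 6-joint arm with a two-finger parallel gripper is mounted at the origin on the work surface. World frame = base frame: x ahead of the robot, y to its left, z up, the work surface at z = 0. Lengths are in m, angles in rad, forces in N, time in s.
With the tool pointing down it reaches from about 0.35 to 0.85 m from the base axis. Payload 8.1 kg.
Tool frame: the origin (TCP) lies where the fingers leave the gripper's body, on its centre line; the fingertips stand 84 mm ahead of it and the grasp point (between the pads) lies 65 mm ahead of it; z points along the fingers, y is the line along which they close (so a half turn about z gives the same grasp; the last joint's range is limited). The gripper opens to 93 mm and grips with 3 to 60 N. Pads are 15 mm wide; open, the fingers measure 128 mm over their backs; the gripper's body (75 mm by 188 mm) begins 65 mm behind the grasp point.
Start: joints at [1.025, 0.13, 1.488, -0, 1.523, -0.085], TCP at [0.267, 0.537, 0.303] pointing down, gripper open.
Joint ranges: [-2.96, 2.96], [-0.89, 2.26], [0.02, 2.5], [-1.34, 4.48], [0, 2.73], [-2.66, 2.66]. Speed limits (rad/s): [2.39, 2.39, 2.79, 3.14, 3.14, 3.14].

INTERFACE

Orientations are given as a rotation vector (axis times angle).
In Python, from plant import robot gives the robot as it stands.
- The arm moves only by the shell command python3 -m jog 'ROWS' [FORCE]. ROWS is text: rows parted by semicolons, each of 5 numbers parted by spaces: the opening, from 0 (shut) to 1 (fully open), then the shift along the tool's x, y, z in m, then the turn about the tool's z in degrees. A call has 1 to 10 rows; each row shifts and turns the commanded pose from where the row before left it, along the tool's axes as they then stand; what a row does not reach is not made up. A row lasts 1/12 s, in which the tool goes at most 41.7 mm and 7.16 degrees, less where a joint would pass 70% of its speed; a pose out of reach is approached as far as the arm can. A call with a gripper value outside its range is refused whole. The fingers move at their own pace and stop on an object; FORCE is the grip in N (left out, the last holds). Time passes only in rows, so rows that do not move let the fingers close. It gives the time, the measured TCP pose, the force, the opening and the grip force at its end, in the units of the state.
- robot.read_state(): the state, without advancing time (a new reading comes with each control period).
- robot.read_camera(name): name is "side" or "top" or "wrist"; returns a dict with "color" (420x560x3 uint8, red, green, blue), "intrinsics" (3x3 intrinsics, pixels), "pose" (4x4, takes a point from camera to world coordinates); the wrist camera has in their place "tool_from_camera" (4x4, takes a point from camera to tool coordinates, whose origin is the TCP and whose axes are the flange's). Camera axes: x right, y down, z forward; pixel columns grow to the right and rows downward; lengths in m; the calibration is good to about 2 mm. A picture is of the moment at which its call begins: read the wrist's pose just before it. There is no depth.
- robot.close_job(): hands the job in; it is judged then, once.
The state is a dict: "t": time; "q": joint angles; "dq": joint speeds; "joint_torque": joint torques, N m; "tool_pos": TCP position; "orientation": TCP orientation; "force": force on the tool from outside, world axes, zero at the start; "wrist_torque": the same for the moment, N m; "opening": finger opening in m; "gripper_force": force on a finger pad.
Only numpy, scipy, OpenCV 4.12 (cv2) and the standard library are available. Lean on these libraries where they do the work, as an engineer would, in place of code of your own. Each camera call takes 0.05 s, during which the arm holds its last target. There are 200 camera calls.

TASK

Make up the ballast train: clear the orange stop block off the rails into the grey tray, roll the flat wagon up to the red loco until the hole in its tongue lines up with the hole in the loco's clevis, push the blue-headed coupling pin down through both until its head sits on the clevis, and then swing the brass keeper right round over the pin's head. The wagon must also carry every ballast disc there is, lying flat in a single stack centred on the round deck mark, the largest at the bottom and each next smaller one on top (load them before or after coupling). Leave the other things on the bench where they are.

Things in the scene. Friction and masses are not known exactly. Their poses are not given: they have to be found in the camera images.
- track: Straight track fixed to the bench: cork bed 100 wide, 10 thick, from y -460 to +280; rail tops 23 above the table, rails 50 apart outside. Origin on the table on its centre line; y runs along the track AWAY from the red loco, x across, z up. The loco is fixed on it at y below -190: 96 wide, bonnet 120 high, cab 170 high beyond y -335.
- clevis_hole (a point): Vertical 13 diameter hole of the loco's coupling clevis, at track (0, -120); this point is at the top face of the upper cheek, 60 above the table. Two aluminium cheeks 44 wide (52 to 60 and 30 to 36 high), each with the hole, reach 15 beyond it towards the wagon; the slot between them takes the wagon's tongue.
- wagon (a joint): How far (m) the flat wagon has rolled along the rails towards the loco, 0 to 0.132; at 0.120 its tongue hole is exactly under the clevis hole. It rolls with about 1.5 N of friction and stays where it is left; nothing stops it at 0.120.
- deck_mark (a point): Centre of the round green and white mark (76 diameter, painted flat) in the middle of the wagon's wooden deck, on the deck's upper face, 60 above the table. Deck 130 wide (across the track) x 200 long, flat, no sides. Moves with the wagon.
- tongue_hole (a point): Centre of the hole in the wagon's steel coupling tongue, at the tongue's top face, 48 above the table; 13 diameter, tongue 8 thick, 26 wide, ending 13 beyond the hole; it sits 150 from the deck mark towards the loco and slides into the clevis slot.
- wagon_post (a point): Top centre, 106 above the table, of the upright yellow handbrake post on the deck, 10 diameter, 46 tall, 85 from the deck mark on the side away from the loco. A good handle for rolling the wagon: pinch it from above.
- keeper (a joint): Angle (rad) of the brass keeper, a flat arm turning about a vertical pivot 45 behind the clevis hole (loco side). At 0 it points along track +x, clear of the hole; turned anticlockwise from above to 1.571 (stop 1.62) it lies over the hole. 77.5 to 82.5 above the table: it passes 3.5 over a seated pin's head, not over a raised one. Light friction; stays put.
- keeper_peg (a point): Top centre of the upright blue peg on the keeper arm, 10 diameter, standing from 82.5 to 110.5 above the table, 45 from the keeper's pivot; pinch or push it to swing the keeper.
- stop_block: Orange plastic stop block standing across both rails between the wagon's tongue and the clevis, 60 (own x, across the track) x 20 (y) x 40 high (z), origin at the centre of its underside, 50 g. Loose; it bars the wagon's way.
- tray: Grey shallow open tray, fixed, outside 140 (x) x 100 (y) x 22 high, walls and floor 4 thick. Origin on the table under its centre.
- pin_stand: Light wooden block 50 x 50 x 40 high, fixed, with a vertical 13 hole in its middle in which the coupling pin waits. Origin on the table under its centre.
- pin: Coupling pin, about 60 g: steel shank 9 diameter, 34 long, tapered tip, below a blue cylindrical head 24 diameter, 14 tall. Origin at the centre of the head's underside (top of the shank); z along the pin towards the head. Loose, upright in the stand's hole, the head resting on the stand 40 above the table.
- disc64: Flat round ballast disc of dark blackened steel, 64 diameter, 14 thick, about 350 g, lying flat in front of the track. Origin at its centre (7 above its underside), z its axis; either face may be up. May be absent.
- disc56: Flat round ballast disc of brass (yellow), 56 diameter, 14 thick, about 270 g, lying flat in front of the track. Origin at its centre (7 above its underside), z its axis; either face may be up. May be absent.
- disc48: Flat round ballast disc of bright steel, 48 diameter, 14 thick, about 200 g, lying flat in front of the track. Origin at its centre (7 above its underside), z its axis; either face may be up. May be absent.
- disc40: Flat round ballast disc of copper (reddish), 40 diameter, 14 thick, about 140 g, lying flat in front of the track. Origin at its centre (7 above its underside), z its axis; either face may be up. May be absent.
- glue: Bystander, to be left where it is: yellow glue bottle, 54 diameter, 130 tall, upright. Origin at its underside.
- jar: Bystander, to be left where it is: glass jar, 60 diameter, 70 tall, upright. Origin at its underside.
- screwdriver: Bystander, to be left where it is: red-handled screwdriver 180 long, lying along its x. Origin at its underside.
- pliers: Bystander, to be left where it is: red-handled pliers, about 160 long, lying along its x. Origin at its underside.
- spare_track: Bystander, to be left where it is: loose piece of track, 78 x 160 (y) x 17 high. Origin at its underside.
- spike_box: Bystander, to be left where it is: cardboard box 70 x 100 x 45 high. Origin at its underside.
- ruler: Bystander, to be left where it is: steel ruler 26 x 200 (y) x 4. Origin at its underside.

How it is judged:
On the way, in this order (a step that is already met when the one before it is completed fails the run):
1. the coupling pin is fully home through clevis and tongue, with the keeper not yet over it (horizontal distance between pin and clevis_hole below 0.005 m and horizontal distance between pin and tongue_hole below 0.006 m and z of pin in the frame of clevis_hole between -0.004 and 0.003 m and angle between the z axis of pin and the z axis of track, either way round below 0.12 rad and value of joint keeper below 1.2 rad), for 0.2 s.
2. the keeper is swung over the seated pin (horizontal distance between pin and clevis_hole below 0.005 m and horizontal distance between pin and tongue_hole below 0.006 m and z of pin in the frame of clevis_hole between -0.004 and 0.003 m and angle between the z axis of pin and the z axis of track, either way round below 0.12 rad and value of joint keeper above 1.4 rad), for 0.2 s.
At the end, for the whole second after the job is handed in: Pin seated within 3 mm, within 5 mm of the clevis hole and 6 mm of the tongue hole; keeper past 1.4 rad; block inside the tray; each disc present flat within 0.08 rad, within 8 mm of the deck mark, smaller above larger; all at rest (all of step 2 and x of stop_block in the frame of tray between -0.062 and 0.062 m and y of stop_block in the frame of tray between -0.042 and 0.042 m and height (world z) of stop_block below 0.05 m and linear speed of each of stop_block, disc64, disc56, disc48, disc40 below 0.02 m/s and horizontal distance between each of disc64, disc56, disc48, disc40 and deck_mark below 0.008 m and angle between the z axis of each of disc64, disc56, disc48, disc40 and the z axis of track, either way round below 0.08 rad and z of each of disc64, disc56, disc48, disc40 in the frame of deck_mark above 0.003 m and ((angle between disc64's own z axis and vertical below 1.5 rad and z of disc56 in the frame of disc64 above 0.008 m) or (angle between disc64's own z axis and vertical above 1.6 rad and z of disc56 in the frame of disc64 below -0.008 m)) and ((angle between disc64's own z axis and vertical below 1.5 rad and z of disc48 in the frame of disc64 above 0.008 m) or (angle between disc64's own z axis and vertical above 1.6 rad and z of disc48 in the frame of disc64 below -0.008 m)) and ((angle between disc64's own z axis and vertical below 1.5 rad and z of disc40 in the frame of disc64 above 0.008 m) or (angle between disc64's own z axis and vertical above 1.6 rad and z of disc40 in the frame of disc64 below -0.008 m)) and ((angle between disc56's own z axis and vertical below 1.5 rad and z of disc48 in the frame of disc56 above 0.008 m) or (angle between disc56's own z axis and vertical above 1.6 rad and z of disc48 in the frame of disc56 below -0.008 m)) and ((angle between disc56's own z axis and vertical below 1.5 rad and z of disc40 in the frame of disc56 above 0.008 m) or (angle between disc56's own z axis and vertical above 1.6 rad and z of disc40 in the frame of disc56 below -0.008 m)) and ((angle between disc48's own z axis and vertical below 1.5 rad and z of disc40 in the frame of disc48 above 0.008 m) or (angle between disc48's own z axis and vertical above 1.6 rad and z of disc40 in the frame of disc48 below -0.008 m))); the robot touches nothing.
It fails at once if one of the other things on the bench is pushed more than 4 cm from its place (distance of any of glue, jar, screwdriver, pliers, spare_track, spike_box, ruler from where it was at the start of the episode above 0.04 m).
Of disc64, disc56, disc48, disc40 only 2 to 4 are there at a start; the rules pass over those that are not, and their reading is None.
At some moment in a run one of disc64, disc56, disc48, disc40 may be knocked a few centimetres aside while the robot is not near it.
It also fails if it takes over 210 s, if anything falls off the work surface, if the arm or the gripper's body presses on something with over 40 N, if the wrist force passes 120 N, or if a joint passes its speed limit or range.

## Working session

There is one attempt and no reset: what is moved stays moved. The work goes in short steps, Python scripts to look and compute and a shell command to move; the robot and the scene stay as the last step left them, time stands still between calls to the robot, and variables do not carry over. Pictures are saved under pics/ and viewed, at most 14 in all, crops included, and the job is handed in when it is done.

```bash
mkdir -p pics; ls
python3 - <<'E'
from plant import robot
import cv2,numpy as np
s=robot.read_state();print(s['t'],s['tool_pos'],s['orientation'],s['opening'])
ims=[]
for n in ['top','side']:
    c=robot.read_camera(n);cv2.imwrite(f'pics/{n}0.png',c['color'][:,:,::-1]);np.savez(f'{n}0.npz',**c)
    print(n,c['intrinsics'].tolist(),np.round(c['pose'],4).tolist())
c=robot.read_camera('wrist');print(c['intrinsics'].tolist(),np.round(c['tool_from_camera'],4).tolist())
E
```

```text
pics
0.0 [0.26656172 0.53710044 0.30172116] [-7.17250158e-01 -3.05806269e+00  2.60313143e-03] 0.09315655026023986
top [[454.15267287307876, 0.0, 287.02530953882507], [0.0, 454.15267287307876, 209.6509556870024], [0.0, 0.0, 1.0]] [[0.0299, -0.9947, 0.0985, 0.4212], [-0.9992, -0.0272, 0.0286, -0.0066], [-0.0258, -0.0993, -0.9947, 1.2984], [0.0, 0.0, 0.0, 1.0]]
side [[545.443797067258, 0.0, 279.53345399624317], [0.0, 545.443797067258, 207.59699162872468], [0.0, 0.0, 1.0]] [[0.9304, -0.263, 0.2553, 0.2339], [-0.3663, -0.6433, 0.6723, -0.8872], [-0.0126, -0.719, -0.6949, 1.0089], [0.0, 0.0, 0.0, 1.0]]
[[323.86460737651703, 0.0, 277.75901499264216], [0.0, 323.86460737651703, 214.31440908434195], [0.0, 0.0, 1.0]] [[-0.0002, -0.9646, -0.2638, 0.0742], [1.0, -0.0002, 0.0001, -0.0012], [-0.0001, -0.2638, 0.9646, -0.0816], [0.0, 0.0, 0.0, 1.0]]
```

View pics/top0.png

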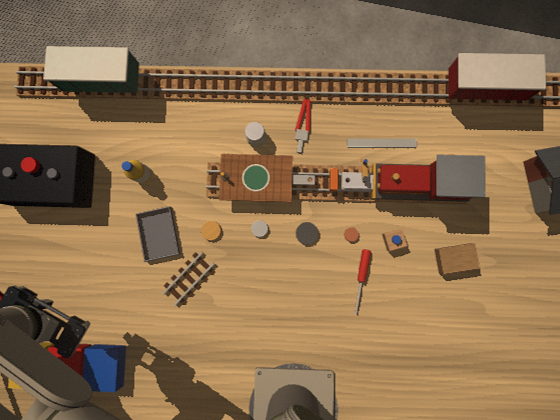

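View pics/side0.png

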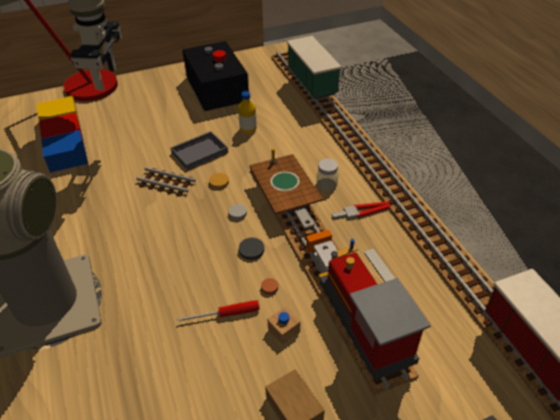

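The top view shows the wagon mark at (256,178), the block at (334,179), the clevis around (352,181), the peg at (366,162) and the pin at (397,241). All four discs are present: brass (212,231), bright steel (260,229), dark (307,233) and copper (351,235). The tray is at (158,235). The side view agrees with this. Next I'll measure.

```bash
cat > h.py <<'E'
import cv2,numpy as np
from scipy.spatial.transform import Rotation as R
def grab(n,save=None):
    from plant import robot
    s=robot.read_state(); c=robot.read_camera(n); im=c['color']
    if n=='wrist':
        T=np.eye(4);T[:3,:3]=R.from_rotvec(s['orientation']).as_matrix();T[:3,3]=s['tool_pos'];T=T@c['tool_from_camera']
    else: T=c['pose']
    if save: cv2.imwrite(f'pics/{save}.png',im[:,:,::-1])
    return im,c['intrinsics'],T
def cast(px,K,T,z):
    d=T[:3,:3]@np.linalg.inv(K)@np.array([*px,1.]);o=T[:3,3]
    return (o+d*(z-o[2])/d[2])[:2]
def proj(p,K,T):
    q=T[:3,:3].T@(np.array(p)-T[:3,3]);q=K@q;return q[:2]/q[2]
def blobs(im,lo,hi,roi=None,amin=15):
    "HSV blobs: list of (area, centre, contour), big first; roi x0,y0,x1,y1"
    m=cv2.inRange(cv2.cvtColor(im,cv2.COLOR_RGB2HSV),np.array(lo),np.array(hi))
    if roi: k=np.zeros_like(m);k[roi[1]:roi[3],roi[0]:roi[2]]=1;m*=k
    m=cv2.morphologyEx(m,cv2.MORPH_CLOSE,np.ones((3,3)))
    cs=cv2.findContours(m,cv2.RETR_EXTERNAL,cv2.CHAIN_APPROX_NONE)[0];o=[]
    for c in cs:
        a=cv2.contourArea(c)
        if a>=amin: M=cv2.moments(c);o.append((a,(M['m10']/M['m00'],M['m01']/M['m00']),c))
    return sorted(o,key=lambda t:-t[0])
E
python3 - <<'E'
from h import *
d=np.load('top0.npz');im,K,T=d['color'],d['intrinsics'],d['pose']
hsv=cv2.cvtColor(im,cv2.COLOR_RGB2HSV)
for n,p in dict(mark=(256,178),block=(334,179),brass=(212,231),steel=(260,229),dark=(307,233),copper=(351,235),pin=(397,240),tray=(158,235),wood=(240,300),deck=(220,190),bonnet=(410,190),peg=(366,162),post=(224,176)).items(): print(n,hsv[p[1],p[0]])
for n,lo,hi,roi,z in [('mark',(45,60,30),(90,255,255),(230,150,285,205),.06),('block',(4,180,120),(14,255,255),(320,160,346,195),.063),
 ('copper',(0,90,60),(12,255,255),(335,222,366,248),.014),('pin',(100,120,50),(130,255,255),(380,225,412,255),.054),('peg',(100,120,40),(130,255,255),(358,154,376,170),.108)]:
    for b in blobs(im,lo,hi,roi)[:2]: print(n,b[0],np.round(b[1],1),np.round(cast(b[1],K,T,z),4))
for n,p,z in [('brass',(212,231),.014),('steel',(260,229),.014),('dark',(307,233),.014),('tray',(158,235),.022),('post',(224,176),.106)]: print(n,np.round(cast(p,K,T,z),4))
z=cv2.resize(im[130:310,130:430],None,fx=2.6,fy=2.6,interpolation=cv2.INTER_CUBIC);cv2.imwrite('pics/top0z.png',z[:,:,::-1])
E
```

```text
mark [ 62  76 104]
block [ 11 198 194]
brass [ 17 162 194]
steel [ 17  48 171]
dark [14 52 83]
copper [  9 159 165]
pin [110 159 133]
tray [ 12  41 106]
wood [ 17 124 192]
deck [ 12 157 140]
bonnet [  3 189  97]
peg [160  29  80]
post [ 18 177  75]
mark 398.0 [255.3 177.3] [0.6315 0.1194]
block 143.5 [333.5 178.6] [ 0.6328 -0.0962]
copper 136.5 [351.2 234.3] [ 0.4838 -0.1525]
pin 40.5 [396.2 239.3] [ 0.4717 -0.2701]
brass [0.4817 0.2418]
steel [0.4913 0.1054]
dark [ 0.4837 -0.028 ]
tray [0.4656 0.3932]
post [0.625  0.1986]
```

View pics/top0z.png

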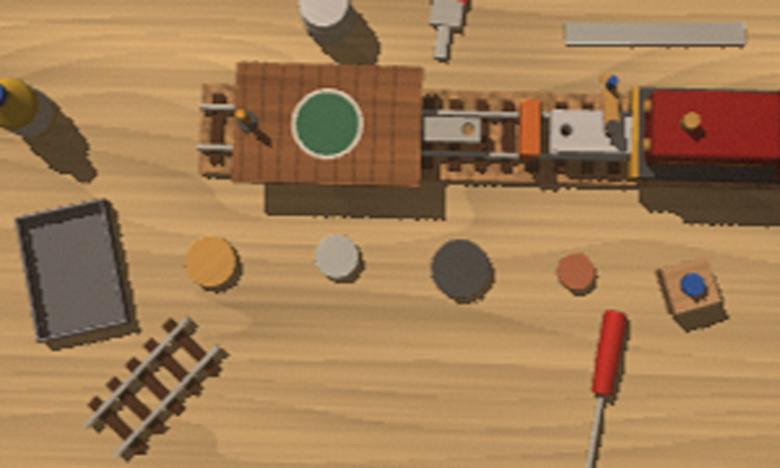

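```bash
python3 - <<'E'
from h import *
d=np.load('top0.npz');im,K,T=d['color'],d['intrinsics'],d['pose']
f=lambda x,y,z:cast((x/2.6+130-.3,y/2.6+130-.3),K,T,z)
C=f(566,129,.06);G=f(467,128,.048);M=f(327,124,.06);P=f(240,114,.106);pg=f(613,81,.11)
print(C,G,M,P,pg);v=M-C;print('yaw',np.degrees(np.arctan2(-v[0],v[1])),np.linalg.norm(v),np.linalg.norm(G-C))
print('deck edge yaw', [np.round(f(*p,.06),4) for p in [(236,62),(424,68),(235,182),(421,185)]])
print('tray', [np.round(f(*p,.022),4) for p in [(17,217),(107,199),(132,322),(42,340)]])
E
# +64 turn = 9 rows; climb none
python3 -m jog '1 0 0 0 7.1;1 0 0 0 7.1;1 0 0 0 7.1;1 0 0 0 7.1;1 0 0 0 7.1;1 0 0 0 7.1;1 0 0 0 7.1;1 0 0 0 7.1;1 0 0 0 7'
```

```text
[ 0.63225194 -0.1344374 ] [ 0.63268001 -0.03005295] [0.63115591 0.11902166] [0.63146953 0.20426329] [ 0.67438801 -0.17613442]
yaw 0.24776398979159622 0.2534614307106189 0.10438532961021155
deck edge yaw [array([0.6959, 0.2192]), array([0.6942, 0.0176]), array([0.5664, 0.2145]), array([0.5685, 0.0172])]
tray [array([0.5259, 0.4592]), array([0.5484, 0.3611]), array([0.4153, 0.3264]), array([0.393 , 0.4235])]
t: 0.9
tool_pos: [0.2667, 0.5373, 0.3023]
orientation: [2.232, 2.211, -0.001]
force: [-0.1, 0.8, 0.3]
opening: 0.0931
gripper_force: 0.0
```

```bash
python3 -m jog '1 -.04 .022 0 0;1 -.04 .022 0 0;1 -.04 .022 0 0;1 -.04 .022 0 0;1 -.04 .022 0 0;1 -.04 .022 0 0;1 -.04 .022 0 0;1 -.04 .022 0 0;1 -.04 .022 0 0;1 -.04 .022 0 0' >/dev/null
python3 -m jog '1 -.04 .022 0 0;1 -.04 .022 0 0;1 -.04 .022 0 0;1 -.04 .022 0 0;1 -.02 0 0 0;1 0 0 0 0;1 0 0 0 0;1 0 0 0 0'
python3 - <<'E'
from h import *
im,K,T=grab('wrist','w1');np.savez('w1.npz',im=im,K=K,T=T)
E
```

```text
t: 2.4
tool_pos: [0.5458, 0.0059, 0.3025]
orientation: [-2.225, -2.217, 0.0]
force: [-0.2, -0.4, 0.4]
opening: 0.0933
gripper_force: 0.0
```

View pics/w1.png

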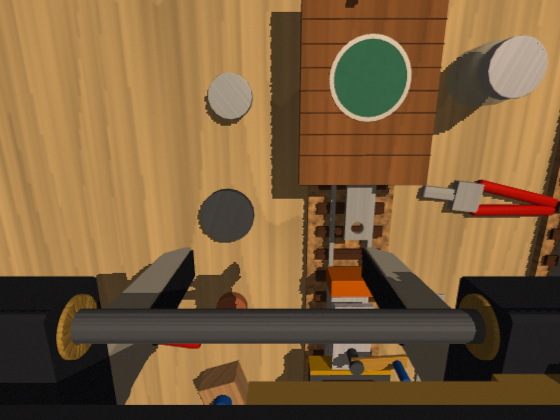

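The wrist view shows the mark at (371,77), the tongue hole at (357,228), steel at (230,97) and dark at (227,215). The lower part is hidden by the gripper, so I'll back off toward -y to see the clevis, pin and block.

```bash
python3 -m jog '1 -.04 0 0 0;1 -.04 0 0 0;1 -.04 0 0 0;1 -.04 0 0 0;1 0 0 0 0;1 0 0 0 0;1 0 0 0 0'
python3 - <<'E'
from h import *
im,K,T=grab('wrist','w2');np.savez('w2.npz',im=im,K=K,T=T)
E
```

```text
t: 3.03
tool_pos: [0.5456, -0.1532, 0.3027]
orientation: [-2.224, -2.218, -0.001]
force: [0.1, 0.4, -0.7]
opening: 0.0926
gripper_force: 0.0
```

View pics/w2.png

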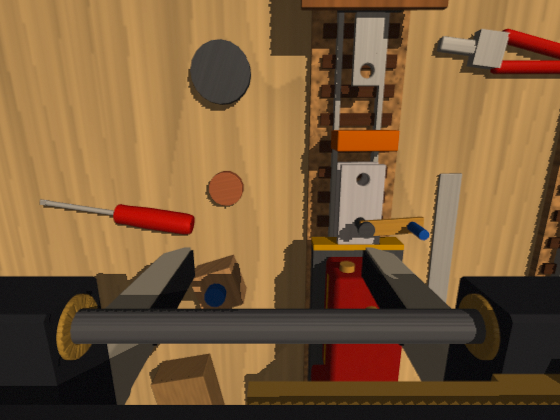

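Here the clevis hole is at (363,179), the tongue hole at (367,70), the block's top at (366,141), the peg's top at about (413,228), copper at (225,188), dark at (220,72) and the pin head at (215,294).

Run:
```python
from h import *
for w,L in [('w1',[('mark',(45,60,30),(90,255,255),(300,10,440,140),.06),('steel',(0,0,90),(179,75,255),(195,60,265,135),.014),('dark',(0,0,0),(179,110,88),(180,170,268,250),.014),('tongue',(0,0,0),(179,255,110),(347,215,368,240),.048)]),
 ('w2',[('dark',(0,0,0),(179,110,88),(175,30,262,112),.014),('copper',(0,120,60),(11,255,255),(195,160,255,215),.014),('tongue',(0,0,0),(179,255,110),(356,58,378,82),.048),('clevis',(0,0,0),(179,255,110),(352,168,375,190),.06),('block',(4,180,150),(14,255,255),(320,120,410,160),.063),('pin',(100,100,30),(130,255,255),(195,275,235,312),.054),('peg',(100,100,30),(130,255,255),(395,210,435,245),.108)])]:
    d=np.load(w+'.npz');im,K,T=d['im'],d['K'],d['T']
    for n,lo,hi,roi,z in L:
        for b in blobs(im,lo,hi,roi)[:2]:
            e=cv2.fitEllipse(b[2]);X=[cast(p[0],K,T,z) for p in b[2]]
            (c,r)=cv2.minEnclosingCircle(np.float32(X)*1000)
            print(w,n,b[0],np.round(b[1],1),'cent',np.round(cast(b[1],K,T,z),4),'ell',np.round(cast(e[0],K,T,z),4),'circ mm',np.round(c,1),round(2*r,1))
for n,p,z in [('peg tip guess',(410,227),.1105),('keeper piv',(360,227),.08)]: print(n,cast(p,K,T,z))
```

```text
w1 mark 4337.5 [370.2  77.4] cent [0.6305 0.1217] ell [0.6305 0.1217] circ mm [630.4 120.7] 67.6
w1 steel 1532.5 [229.6  95.7] cent [0.4926 0.11  ] ell [0.4926 0.11  ] circ mm [492.6 109.4] 47.7
w1 dark 2151.5 [226.7 214.9] cent [ 0.4834 -0.0231] ell [ 0.4834 -0.0231] circ mm [483.5 -23.9] 66.0
w1 tongue 81.0 [357.2 228.4] cent [ 0.6305 -0.0295] ell [ 0.6305 -0.0294] circ mm [630.1 -28.8] 13.7
w2 dark 2953.5 [220.1  71.8] cent [ 0.4833 -0.0252] ell [ 0.4833 -0.0252] circ mm [483.3 -26.1] 64.1
w2 copper 873.5 [225.6 187.9] cent [ 0.4836 -0.1499] ell [ 0.4836 -0.1499] circ mm [ 483.6 -149.9] 41.2
w2 tongue 96.0 [368.1  68. ] cent [ 0.631  -0.0274] ell [ 0.6306 -0.0281] circ mm [630.1 -29. ] 13.7
w2 clevis 114.5 [362.8 178.9] cent [ 0.6299 -0.1324] ell [ 0.6299 -0.1324] circ mm [ 629.8 -132.4] 12.9
w2 block 1140.5 [368.3 140.4] cent [ 0.6319 -0.0944] ell [ 0.6322 -0.0944] circ mm [631.8 -94.6] 60.4
w2 pin 353.0 [215.  294.9] cent [ 0.4726 -0.2654] ell [ 0.4725 -0.2654] circ mm [ 473.  -265.7] 29.3
w2 peg 181.0 [418.1 230.4] cent [ 0.6698 -0.1714] ell [ 0.6699 -0.1714] circ mm [ 669.8 -171.5] 21.7
peg tip guess [ 0.66117113 -0.16734576]
keeper piv [ 0.62496031 -0.17688227]
```

```bash
python3 -m jog '1 .03 .043 0 0;1 .029 .043 0 0;1 0 0 .04 0;1 0 0 .04 0;1 0 0 .04 0;1 0 0 .03 0;1 0 0 .02 0;1 0 0 .018 0;1 0 0 0 0;1 0 0 0 0' 
python3 -m jog '.4 0 0 0 0;.4 0 0 0 0;.4 0 0 0 0;.4 0 0 0 0;.4 0 0 0 0;.4 0 0 0 0;.4 0 0 0 0;.4 0 0 0 0' 15
```

```text
t: 3.92
tool_pos: [0.6315, -0.1092, 0.1309]
orientation: [2.196, 2.193, 0.038]
force: [31.1, -6.3, 32.6]
opening: 0.0931
gripper_force: 22.9
t: 4.58
tool_pos: [0.6311, -0.1091, 0.1315]
orientation: [2.197, 2.193, 0.038]
force: [31.6, -6.4, 32.7]
opening: 0.0929
gripper_force: 22.8
```

Run:
```python
from h import *
from plant import robot
s=robot.read_state();print(s['q'],s['wrist_torque'],R.from_rotvec(s['orientation']).as_matrix().round(3).tolist())
im,K,T=grab('side');a=cv2.resize(im[130:350,200:480],(420,330))
b,K,T=grab('wrist');cv2.imwrite('pics/s2.png',np.hstack([a,cv2.resize(b,(440,330))])[:,:,::-1][:, :800])
```

```text
[-0.25198366  0.34124956  1.56704362  0.00199237  1.18863002 -0.25103272] [-0.95335496 -7.57276078 -0.48675141] [[0.002, 0.999, 0.044], [1.0, -0.001, -0.009], [-0.009, 0.044, -0.999]]
```

View pics/s2.png

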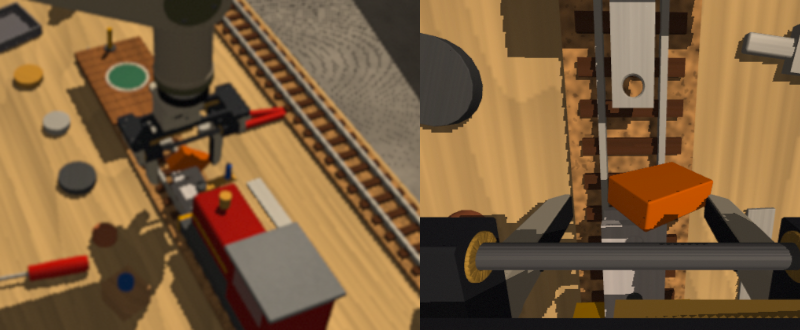

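I overran the 41.7 mm per row limit, so the tool came down short and a finger landed on the block's end. I'll lift off and look again.

```bash
python3 -m jog '1 0 0 -.01 0;1 0 0 -.02 0;1 0 0 -.03 0;1 0 0 -.04 0;1 -.03 0 -.02 0;1 -.03 0 0 0;1 0 0 0 0;1 0 0 0 0;1 0 0 0 0'
python3 - <<'E'
from h import *
im,K,T=grab('wrist','w3');np.savez('w3.npz',im=im,K=K,T=T)
c=im[80:300,250:480];cv2.imwrite('pics/w3z.png',cv2.resize(c,None,fx=2.5,fy=2.5,interpolation=cv2.INTER_CUBIC)[:,:,::-1])
E
```

```text
t: 5.43
tool_pos: [0.614, -0.1658, 0.2341]
orientation: [-2.223, -2.218, -0.0]
force: [-0.8, -1.0, -0.5]
opening: 0.0927
gripper_force: 0.0
```

View pics/w3z.png

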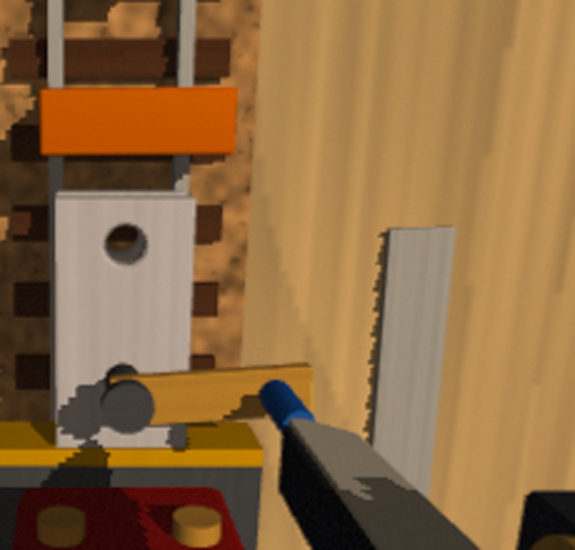

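The block dropped back upright on the rails, seen at about (305,128) in the full frame. Re-measuring.

Run:
```python
from h import *
d=np.load('w3.npz');im,K,T=d['im'],d['K'],d['T']
for n,lo,hi,roi,z in [('block',(4,180,150),(14,255,255),(255,105,360,150),.063),('clevis',(0,0,0),(179,255,110),(290,165,312,188),.06)]:
    b=blobs(im,lo,hi,roi)[0];print(n,b[0],b[1],cast(b[1],K,T,z),'rect',cv2.minAreaRect(np.float32([cast(p[0],K,T,z) for p in b[2]])*1000))
print('peg',cast((250+273/2.5,80+390/2.5),K,T,.1105),'piv',cast((250+126/2.5,80+398/2.5),K,T,.085))
```

```text
block 1921.0 (305.78960610792984, 127.52559430851986) [ 0.63370518 -0.09438413] rect ((633.688720703125, -94.09920501708984), (18.913480758666992, 58.60524368286133), 89.87623596191406)
clevis 188.0 (299.98936170212767, 177.03191489361703) [ 0.63012782 -0.13233635] rect ((630.1356201171875, -132.35302734375), (12.269766807556152, 12.500198364257812), 45.50011444091797)
peg [ 0.66697898 -0.16432393] piv [ 0.62951356 -0.17563754]
```

```bash
python3 -m jog '1 .024 .007 0 0;1 .024 .007 0 0;1 .023 .006 0 0;1 0 0 0 0;1 0 0 0 0;1 0 0 0 0' | grep tool
python3 -m jog '1 0 0 .03 0;1 0 0 .03 0;1 0 0 .02 0;1 0 0 .02 0;1 0 0 .01 0;1 0 0 .008 0;1 0 0 0 0;1 0 0 0 0'
```

```text
tool_pos: [0.6341, -0.096, 0.2341]
t: 6.65
tool_pos: [0.6346, -0.0972, 0.1173]
orientation: [2.225, 2.217, 0.0]
force: [-1.0, 0.1, 0.9]
opening: 0.093
gripper_force: 0.0
```

```bash
python3 -m jog '.4 0 0 0 0;.4 0 0 0 0;.4 0 0 0 0;.4 0 0 0 0;.4 0 0 0 0;.4 0 0 -.02 0;.4 0 0 -.03 0;.4 0 0 -.035 0;.4 0 0 -.035 0;.4 0 0 0 0' 15|egrep 'op|gr|tool'
python3 -m jog '.4 .0377 -.0126 0 0;.4 .0377 -.0126 0 0;.4 .0377 -.0126 0 0;.4 .0377 -.0126 0 0;.4 .0377 -.0126 0 0;.4 .0377 -.0126 0 0;.4 .0377 -.0126 0 0;.4 .0377 -.0126 0 0;.4 .0377 -.0126 0 0;.4 .0377 -.0126 0 0' |egrep 'op|gr|tool'
python3 -m jog '.4 .0377 -.0126 0 0;.4 .0377 -.0126 0 0;.4 .0377 -.0126 0 0;.4 0 0 0 -7;.4 0 0 0 -7;.4 0 0 0 -1;.4 0 0 0 0;.4 0 0 0 0;.4 0 0 0 0'
python3 - <<'E'
from h import *
im,K,T=grab('wrist','w4')
E
```

```text
tool_pos: [0.6378, -0.0976, 0.2463]
opening: 0.0598
gripper_force: 15.0
tool_pos: [0.5087, 0.2823, 0.2369]
opening: 0.06
gripper_force: 15.0
t: 9.07
tool_pos: [0.4726, 0.3933, 0.2368]
orientation: [1.922, 2.485, 0.0]
force: [-0.8, -0.0, -0.4]
opening: 0.0598
gripper_force: 15.0
```

View pics/w4.png

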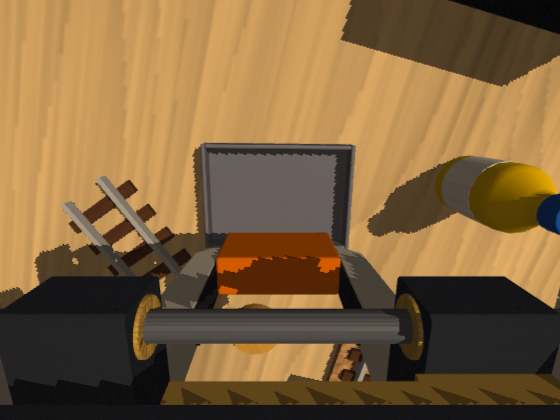

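The block is held over the tray and lined up with it: block (278,262), tray spanning (203–353, 145–). Lowering and releasing.

```bash
python3 -m jog '.4 0 0 .035 0;.4 0 0 .035 0;.4 0 0 .03 0;.4 0 0 .02 0;.4 0 0 .01 0;.4 0 0 .005 0;.4 0 0 0 0;.4 0 0 0 0;.4 0 0 0 0' |egrep 'tool|force'
python3 -m jog '.8 0 0 0 0;.8 0 0 0 0;.8 0 0 0 0;.8 0 0 0 0;.8 0 0 -.02 0;.8 0 0 -.035 0;.8 0 0 -.04 0;.8 0 0 -.04 0;.8 0 0 0 0' |egrep 'tool|force|op'
```

```text
tool_pos: [0.473, 0.394, 0.1027]
force: [0.7, 0.3, -0.7]
gripper_force: 15.0
tool_pos: [0.4755, 0.3962, 0.2474]
force: [0.8, 0.8, 1.6]
opening: 0.0747
gripper_force: 0.0
```

```bash
python3 -m jog '.5 0 0 0 7;.5 0 0 0 7;.5 0 0 0 1;.5 -.0315 .0258 0 0;.5 -.0315 .0258 0 0;.5 -.0315 .0258 0 0;.5 -.0315 .0258 0 0;.5 -.0315 .0258 0 0;.5 -.0315 .0258 0 0;.5 0 0 0 0' |egrep 'tool|ori'
python3 -m jog '.5 0 0 0 0;.5 0 0 0 0;.5 0 0 0 0' |egrep 'tool|ori'
python3 - <<'E'
from h import *
im,K,T=grab('wrist','w5')
print('post proj',proj((.6303,.2067,.106),K,T),proj((.6303,.2067,.06),K,T))
cv2.imwrite('pics/w5z.png',cv2.resize(im[100:320,200:400],None,fx=2.5,fy=2.5)[:,:,::-1])
E
```

```text
tool_pos: [0.6301, 0.1978, 0.2363]
orientation: [2.226, 2.213, -0.001]
tool_pos: [0.6257, 0.2053, 0.2364]
orientation: [-2.222, -2.22, 0.001]
post proj [286.63531174 232.9172456 ] [285.25441893 215.14075139]
```

View pics/w5z.png

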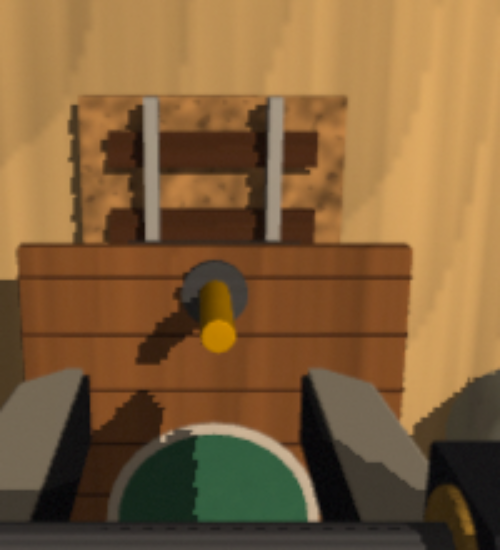

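Post top at about (288,234), within 1 px of the prediction. Descending and pinching.

```bash
python3 -m jog '.5 .001 .005 .03 0;.5 0 0 .03 0;.5 0 0 .0175 0;.5 0 0 0 0;.5 0 0 0 0;.05 0 0 0 0;.05 0 0 0 0;.05 0 0 0 0;.05 0 0 0 0;.05 0 0 0 0' 20|egrep 'tool|force|op'
python3 -m jog '.05 0 0 0 0;.05 0 0 0 0;.05 -.008 0 0 0;.05 -.015 0 0 0;.05 -.015 0 0 0;.05 -.015 0 0 0;.05 -.015 0 0 0;.05 -.015 0 0 0;.05 0 0 0 0;.05 0 0 0 0' |egrep 'tool|force|op'
```

```text
tool_pos: [0.6319, 0.2054, 0.1603]
force: [1.1, -0.7, -0.5]
opening: 0.0173
gripper_force: 0.0
tool_pos: [0.6317, 0.12, 0.1597]
force: [4.3, -0.8, 2.4]
opening: 0.0096
gripper_force: 20.0
```

```bash
python3 -m jog '.05 -.008 0 0 0;.05 -.006 0 0 0;.05 -.0035 0 0 0;.05 0 0 0 0;.05 0 0 0 0;.05 0 0 0 0' |egrep 'tool|force|op'
python3 -m jog '.5 0 0 0 0;.5 0 0 0 0;.5 0 0 0 0;.5 0 0 0 0;.5 0 0 -.03 0;.5 0 0 -.04 0;.5 0 0 -.03 0' |egrep 'tool|force|op'
python3 -m jog '.5 -.04 0 0 0;.5 -.04 0 0 0;.5 -.04 0 0 0;.5 -.04 0 0 0;.5 -.04 0 0 0;.5 -.04 0 0 0;.5 -.025 0 0 0;.5 0 0 0 0;.5 0 0 0 0;.5 0 0 0 0' |egrep 'tool|force|op'
python3 - <<'E'
from h import *
im,K,T=grab('wrist','w6');np.savez('w6.npz',im=im,K=K,T=T)
q=[proj(p,K,T) for p in [(.630,.0177,.06),(.63,-.1324,.06),(.675,-.1774,.1105)]];print(np.round(q,1))
for n,lo,hi,roi,z in [('mark',(45,60,30),(90,255,255),(200,0,400,140),.06),('clevis',(0,0,0),(179,255,110),tuple(int(v) for v in (q[1][0]-11,q[1][1]-12,q[1][0]+11,q[1][1]+12)),.06)]:
    for b in blobs(im,lo,hi,roi)[:2]: print(n,b[0],np.round(b[1],1),cast(b[1],K,T,z),cv2.minEnclosingCircle(np.float32([cast(p[0],K,T,z) for p in b[2]])*1000))
E
```

```text
tool_pos: [0.6316, 0.1047, 0.1597]
force: [4.7, -1.5, 2.5]
opening: 0.0096
gripper_force: 20.0
tool_pos: [0.6305, 0.1049, 0.2605]
force: [1.2, -0.0, 0.8]
opening: 0.0459
gripper_force: 0.0
tool_pos: [0.6299, -0.1596, 0.2587]
force: [-0.2, 0.5, 0.1]
opening: 0.0466
gripper_force: 0.0
[[279.1 -18.8]
 [279.6 179.9]
 [339.4 249.3]]
mark 1539.5 [279.2  11.2] [ 0.62998769 -0.00221264] ((630.221435546875, 5.004427909851074), 30.036972045898438)
clevis 111.5 [280.8 178.8] [ 0.6310686  -0.13144261] ((630.1114501953125, -132.4713897705078), 6.41045618057251)
```

View pics/w6.png

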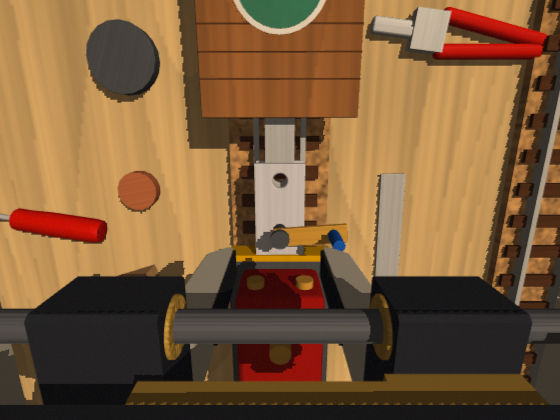

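The mark is cut off at the top, while the clevis hole at (280,180) shows the tongue beneath. Shifting 50 mm to get both in frame.

```bash
python3 -m jog '.5 .03 0 0 0;.5 .03 0 0 0;.5 0 0 0 0;.5 0 0 0 0;.5 0 0 0 0;.5 0 0 0 0' |egrep 'tool'
python3 - <<'E'
from h import *
im,K,T=grab('wrist','w7');np.savez('w7.npz',im=im,K=K,T=T)
q=[proj(p,K,T) for p in [(.630,.0177,.06),(.63,-.1324,.06),(.675,-.1774,.1105)]];print(np.round(q,1))
for n,lo,hi,roi,z in [('mark',(45,60,30),(90,255,255),(200,0,400,140),.06),('clevis',(0,0,0),(179,255,110),tuple(int(v) for v in (q[1][0]-11,q[1][1]-12,q[1][0]+11,q[1][1]+12)),.06)]:
    for b in blobs(im,lo,hi,roi)[:1]: print(n,b[0],np.round(b[1],1),cast(b[1],K,T,z),cv2.minEnclosingCircle(np.float32([cast(p[0],K,T,z) for p in b[2]])*1000))
x,y=int(q[1][0]),int(q[1][1]);c=im[y-24:y+24,x-24:x+24]
d=np.load('w6.npz')['im'][156:204,256:304]
cv2.imwrite('pics/w7z.png',cv2.resize(np.hstack([c,d]),None,fx=8,fy=8,interpolation=cv2.INTER_CUBIC)[:,:,::-1])
E
```

```text
tool_pos: [0.6304, -0.1001, 0.2593]
[[278.7  67. ]
 [279.  243.6]
 [335.  317.8]]
mark 6007.5 [278.8  62.2] [0.63010657 0.02124176] ((630.1194458007812, 20.11395263671875), 33.81475067138672)
clevis 69.0 [281.  242.6] [ 0.63184764 -0.13141889] ((630.386474609375, -132.10906982421875), 6.077757358551025)
```

View pics/w7z.png

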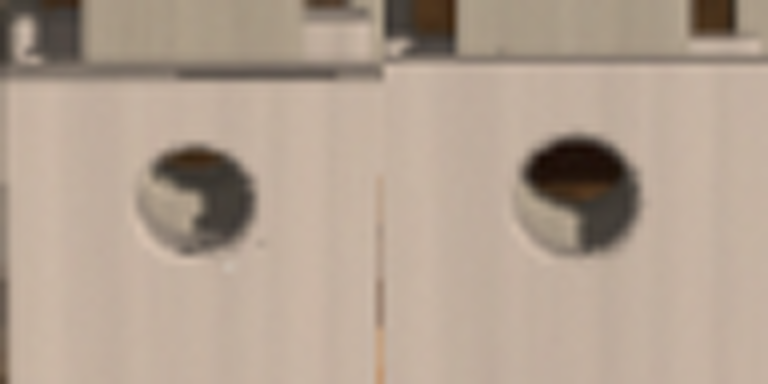

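Both methods, the mark-to-clevis distance (152.5 mm) and the tongue edge seen through the hole, say about 2.6 mm remains. I'll nudge again.

```bash
python3 -m jog '.5 .04 0 0 0;.5 .04 0 0 0;.5 .04 0 0 0;.5 .04 0 0 0;.5 .04 0 0 0;.5 .005 0 0 0;.5 0 0 0 0;.5 0 0 0 0' |egrep 'tool'
python3 -m jog '.5 0 0 .03 0;.5 0 0 .03 0;.5 0 0 .025 0;.5 0 0 .014 0;.5 0 0 0 0;.05 0 0 0 0;.05 0 0 0 0;.05 0 0 0 0;.05 0 0 0 0;.05 0 0 0 0' |egrep 'tool|force|op'
python3 -m jog '.05 0 0 0 0;.05 0 0 0 0;.05 0 0 0 0' |egrep 'tool|force|op'
python3 -m jog '.05 -.0013 0 0 0;.05 -.0013 0 0 0;.05 0 0 0 0;.05 0 0 0 0;.05 0 0 0 0;.05 0 0 0 0' |egrep 'tool|force|op'
```

```text
tool_pos: [0.6312, 0.1041, 0.2591]
tool_pos: [0.6319, 0.1048, 0.1619]
force: [-0.0, -0.5, -0.3]
opening: 0.0179
gripper_force: 0.0
tool_pos: [0.6316, 0.1049, 0.1611]
force: [0.2, 0.1, 4.4]
opening: 0.0095
gripper_force: 20.0
tool_pos: [0.6316, 0.1022, 0.1611]
force: [0.2, 0.8, 5.2]
opening: 0.0096
gripper_force: 20.0
```

Moved 2.7 mm. Releasing and re-checking, then on to the pin.

```bash
python3 -m jog '.5 0 0 0 0;.5 0 0 0 0;.5 0 0 0 0;.5 0 0 0 0;.5 0 0 -.03 0;.5 0 0 -.04 0;.5 -.02 0 -.03 0;.5 -.04 0 0 0;.5 -.04 0 0 0;.5 -.04 0 0 0' >/dev/null
python3 -m jog '.5 -.04 0 0 0;.5 -.025 0 0 0;.5 0 0 0 0;.5 0 0 0 0;.5 0 0 0 0' |egrep 'tool'
python3 - <<'E'
from h import *
im,K,T=grab('wrist','w8');np.savez('w8.npz',im=im,K=K,T=T)
q=[proj(p,K,T) for p in [(.630,.0177,.06),(.63,-.1324,.06)]];print(np.round(q,1))
b=blobs(im,(45,60,30),(90,255,255),(200,0,400,140))[0];print(b[0],cast(b[1],K,T,.06),cv2.minEnclosingCircle(np.float32([cast(p[0],K,T,.06) for p in b[2]])*1000))
x,y=int(q[1][0]),int(q[1][1]);c=im[y-24:y+24,x-24:x+24]
b=blobs(im,(0,0,0),(179,255,150),(x-11,y-12,x+11,y+12))[0];print('clevis',b[0],cast(b[1],K,T,.06),cv2.minEnclosingCircle(np.float32([cast(p[0],K,T,.06) for p in b[2]])*1000))
cv2.imwrite('pics/w8z.png',cv2.resize(c,None,fx=8,fy=8,interpolation=cv2.INTER_CUBIC)[:,:,::-1])
E
python3 -m jog '.5 -.02 -.035 0 0;.5 -.02 -.035 0 0;.5 -.02 -.035 0 0;.5 -.02 -.035 0 0;.5 -.04 0 0 0;.5 -.04 0 0 0;.5 -.04 0 0 0;.5 0 0 0 0;.5 0 0 0 0;.5 0 0 0 0'|egrep tool
```

```text
tool_pos: [0.6302, -0.1024, 0.2598]
[[278.9  64.3]
 [279.4 241.2]]
5964.5 [0.63013498 0.01851903] ((630.1200561523438, 17.358966827392578), 33.81624221801758)
clevis 133.0 [ 0.63054919 -0.13216307] ((630.1958618164062, -132.5320587158203), 6.907811164855957)
tool_pos: [0.49, -0.3011, 0.2599]
```

View pics/w8z.png

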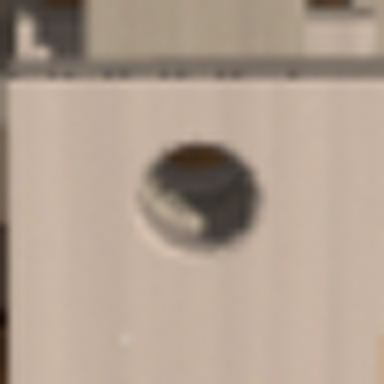

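Holes are aligned (149.9 mm). Now measuring the pin from close by.

Run:
```python
from h import *
im,K,T=grab('wrist','w9')
q=proj((.4725,-.268,.054),K,T);x,y=map(int,q);print(q)
for b in blobs(im,(100,80,20),(130,255,255),(x-45,y-45,x+45,y+45))[:2]:
    for z in (.054,.047): print(b[0],b[1],cast(b[1],K,T,z),cv2.minEnclosingCircle(np.float32([cast(p[0],K,T,z) for p in b[2]])*1000))
cv2.imwrite('pics/w9z.png',cv2.resize(im[max(0,y-60):y+60,max(0,x-60):x+60],None,fx=4,fy=4)[:,:,::-1])
```

```text
[259.65360143 172.10057997]
514.5 (258.1396177518626, 172.86329770003238) [ 0.47114142 -0.26867555] ((471.44903564453125, -268.7867431640625), 12.180968284606934)
514.5 (258.1396177518626, 172.86329770003238) [ 0.47070543 -0.26965421] ((471.0205993652344, -269.76812744140625), 12.477446556091309)
```

View pics/w9z.png

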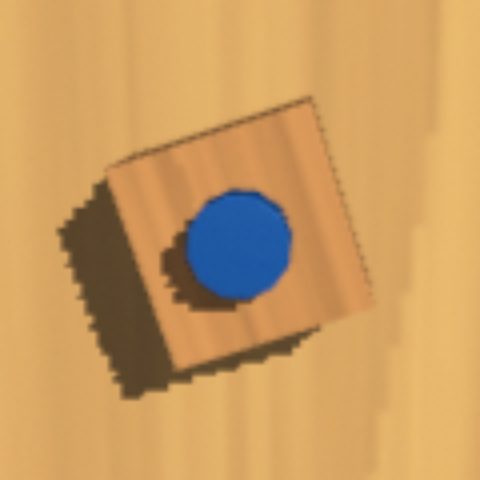

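```bash
python3 -m jog '.5 .0324 -.0187 0 0;.5 0 0 .04 0;.5 0 0 .03 0;.5 0 0 .025 0;.5 0 0 0 0;.5 0 0 0 0;.5 0 0 0 0' |egrep 'tool'
python3 -m jog '.5 0 0 .02 0;.5 0 0 .012 0;.5 0 0 .005 0;.5 0 0 0 0;.5 0 0 0 0;.5 0 0 0 0' |egrep 'tool|force'
```

```text
tool_pos: [0.4721, -0.2694, 0.167]
tool_pos: [0.4716, -0.2702, 0.1293]
force: [-0.7, 0.8, -0.0]
gripper_force: 0.0
```

```bash
python3 -m jog '.5 .0015 0 .001 0;.5 0 0 0 0;.1 0 0 0 0;.1 0 0 0 0;.1 0 0 0 0;.1 0 0 0 0;.1 0 0 0 0;.1 0 0 0 0;.1 0 0 0 0' 25|egrep 'tool|force|op'
python3 -m jog '.1 0 0 -.02 0;.1 0 0 -.03 0;.1 0 0 -.03 0;.1 .02 .025 0 0;.1 .02 .025 0 0;.1 .02 .025 0 0;.1 .02 .025 0 0;.1 .02 .025 0 0;.1 .02 .025 0 0;.1 0 0 0 0'|egrep 'tool|force|op'
python3 -m jog '.1 .0163 .0085 0 0;.1 0 0 0 0;.1 0 0 0 0;.1 0 0 0 0;.1 0 0 0 0'|egrep 'tool|force|op'
```

```text
tool_pos: [0.4712, -0.2684, 0.1273]
force: [0.3, 1.2, 0.7]
opening: 0.0231
gripper_force: 25.0
tool_pos: [0.6246, -0.1449, 0.2067]
force: [0.7, -0.7, -1.0]
opening: 0.0231
gripper_force: 24.9
tool_pos: [0.6296, -0.1334, 0.2072]
force: [0.8, -0.6, -2.0]
opening: 0.0232
gripper_force: 24.9
```

```bash
python3 -m jog '.1 .001 .0005 .01 0;.1 0 0 .008 0;.1 0 0 .005 0;.1 0 0 0 0;.1 0 0 0 0'|egrep 'tool|force'
python3 -m jog '.1 0 0 .003 0;.1 0 0 .003 0;.1 0 0 .003 0;.1 0 0 .003 0;.1 0 0 0 0;.1 0 0 0 0'|egrep 'tool|force'
```

```text
tool_pos: [0.6299, -0.1317, 0.1831]
force: [0.3, -0.6, -0.4]
gripper_force: 24.9
tool_pos: [0.6304, -0.1316, 0.1719]
force: [-0.1, -0.1, -0.1]
gripper_force: 24.9
```

```bash
python3 -m jog '.1 -.0005 0 .003 0;.1 0 0 .003 0;.1 0 0 .003 0;.1 0 0 0 0;.1 0 0 0 0'|egrep 'tool|force'
python3 -m jog '.1 0 0 .003 0;.1 0 0 .003 0;.1 0 0 .003 0;.1 0 0 0 0;.1 0 0 0 0'|egrep 'tool|force'
```

```text
tool_pos: [0.6303, -0.132, 0.1628]
force: [-0.2, -0.4, -1.1]
gripper_force: 24.9
tool_pos: [0.6303, -0.132, 0.1538]
force: [0.9, -0.3, -0.4]
gripper_force: 24.9
```

```bash
python3 -m jog '.1 0 0 .003 0;.1 0 0 .002 0;.1 0 0 .001 0;.1 0 0 .001 0;.1 0 0 0 0;.1 0 0 0 0'|egrep 'tool|force'
```

```text
tool_pos: [0.6306, -0.1322, 0.1481]
force: [-3.0, 1.0, 5.6]
gripper_force: 24.9
```

```bash
python3 -m jog '.5 0 0 0 0;.5 0 0 0 0;.5 0 0 0 0;.5 0 0 0 0;.5 0 0 -.02 0;.5 0 0 -.03 0;.5 -.01 0 -.03 0;.5 -.02 0 -.03 0;.5 0 0 0 0;.5 0 0 0 0' |egrep 'tool'
python3 - <<'E'
from h import *
im,K,T=grab('wrist','w10');np.savez('w10.npz',im=im,K=K,T=T)
x,y=map(int,proj((.6301,-.1324,.074),K,T))
for b in blobs(im,(100,80,20),(130,255,255),(x-40,y-40,x+120,y+100))[:3]:print(b[0],b[1],[cast(b[1],K,T,z).round(4) for z in (.074,.0965)],cv2.minEnclosingCircle(np.float32([cast(p[0],K,T,.074) for p in b[2]])*1000))
print(proj((.675,-.1774,.1105),K,T),proj((.675,-.1774,.0825),K,T))
cv2.imwrite('pics/w10z.png',cv2.resize(im[y-60:y+120,x-80:x+120],None,fx=3,fy=3)[:,:,::-1])
E
```

```text
tool_pos: [0.6317, -0.1635, 0.2603]
598.5 (275.24839877471453, 177.13589529379) [array([ 0.6292, -0.1325]), array([ 0.6293, -0.1289])] ((629.0050659179688, -132.48329162597656), 12.168121337890625)
204.0 (332.5408496732026, 234.5171568627451) [array([ 0.6789, -0.1831]), array([ 0.6748, -0.1754])] ((679.352783203125, -182.93939208984375), 10.203432083129883)
[335.72638184 243.06764552] [329.85346767 231.39289221]
```

View pics/w10z.png

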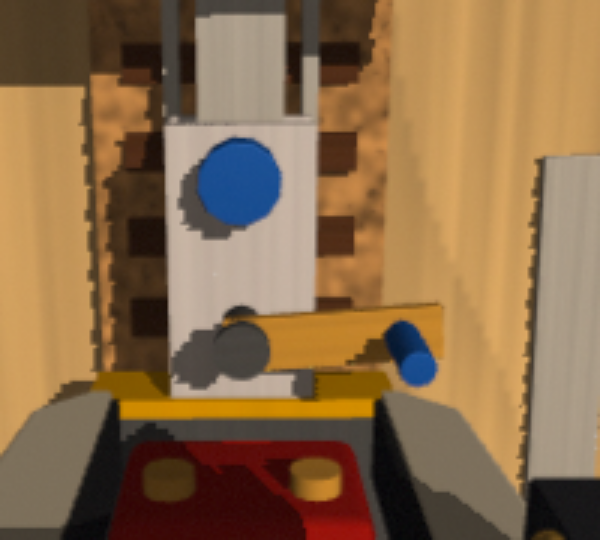

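The pin head sits on the clevis at (629,-132.5) mm, with its 24 mm diameter right for the seated height. The keeper peg is at (0.675,-0.176). Now the keeper.

```bash
python3 -m jog '.3 -.006 .022 0 0;.3 -.006 .0215 0 0;.3 0 0 0 0;.3 0 0 0 0;.3 0 0 .03 0;.3 0 0 .025 0;.3 0 0 0 0;.3 0 0 0 0' |egrep 'tool|op|force'
python3 -m jog '.3 0 0 .02 0;.3 0 0 .012 0;.3 0 0 0 0;.3 0 0 0 0;.05 0 0 0 0;.05 0 0 0 0;.05 0 0 0 0;.05 0 0 0 0;.05 0 0 0 0' 6 |egrep 'tool|op|force'
```

```text
tool_pos: [0.6718, -0.1733, 0.1995]
force: [-0.1, 0.1, 0.6]
opening: 0.0278
gripper_force: 0.0
tool_pos: [0.6756, -0.1744, 0.1718]
force: [6.3, 0.3, -1.0]
opening: 0.0095
gripper_force: 6.0
```

```bash
python3 -m jog '.05 .010 -.0015 0 0;.05 .0109 -.0045 0 0;.05 .0093 -.0072 0 0;.05 .0072 -.0093 0 0;.05 0 0 0 0;.05 0 0 0 0' |egrep 'tool|op|force'
python3 -m jog '.05 .0045 -.0109 0 0;.05 .0015 -.0124 0 0;.05 0 0 0 0;.05 0 0 0 0;.05 0 0 0 0' |egrep 'tool|op|force'
```

```text
tool_pos: [0.6525, -0.1348, 0.1717]
force: [3.9, 7.7, 1.1]
opening: 0.0098
gripper_force: 6.0
tool_pos: [0.6289, -0.1298, 0.1716]
force: [0.0, 5.0, 4.7]
opening: 0.0096
gripper_force: 6.0
```

```bash
python3 -m jog '.4 0 0 0 0;.4 0 0 0 0;.4 0 0 0 0;.4 0 0 0 0;.4 0 0 -.03 0;.4 0 0 -.03 0;.6 -.02 0 -.03 0;.8 -.02 -.03 0 0;1 0 -.04 0 0;1 0 -.03 0 0' |egrep 'tool'
python3 -m jog '1 0 0 0 0;1 0 0 0 0;1 0 0 0 0'|egrep tool
python3 - <<'E'
from h import *
im,K,T=grab('wrist','w11');np.savez('w11.npz',im=im,K=K,T=T)
E
```

```text
tool_pos: [0.5266, -0.1716, 0.2606]
tool_pos: [0.5286, -0.1707, 0.2608]
```

View pics/w11.png

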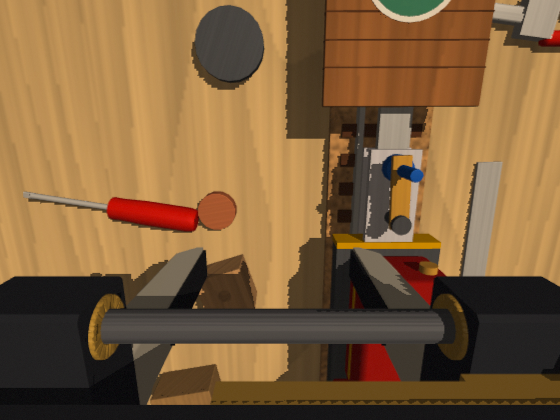

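The keeper now lies over the pin. The copper disc has been knocked and lies at (217,210) beside the screwdriver handle, and dark is at (230,44). That uses up my picture views (I count 15, one over the limit), so I'll work by numbers from here. Measuring the discs.

```bash
cat > disc.py <<'E'
import sys
from h import *
from plant import robot
RNG=dict(dark=((0,0,0),(179,115,90),64),steel=((0,0,95),(179,78,255),48),copper=((0,120,60),(11,255,255),40),brass=((14,145,150),(24,255,255),56))
def find(n,g,z=.014,im=None,r=1.0):
    if im is None: im,K,T=grab('wrist')
    else: im,K,T=im
    lo,hi,D=RNG[n];x,y=map(int,proj((*g,z),K,T));k=int(r*D*1e-3*K[0,0]/(T[2,3]-z))
    for b in blobs(im,lo,hi,(max(0,x-k),max(0,y-k),min(560,x+k),min(420,y+k)),60)[:2]:
        X=np.float32([cast(p[0],K,T,z) for p in b[2]])*1000;c,rr=cv2.minEnclosingCircle(X)
        print(n,b[0],np.round(b[1],1),'cent',cast(b[1],K,T,z).round(4),'circ',np.round(c,1),round(2*rr,1))
if __name__=='__main__':
    find(sys.argv[1],(float(sys.argv[2]),float(sys.argv[3])),float(sys.argv[4]) if len(sys.argv)>4 else .014)
E
python3 - <<'E'
from disc import *
d=np.load('w11.npz');I=(d['im'],d['K'],d['T'])
print('copper px',cast((217,210),I[1],I[2],.014),'dark px',cast((230,44),I[1],I[2],.014))
find('dark',(.4833,-.025),im=I);find('copper',tuple(cast((217,210),I[1],I[2],.014)),im=I,r=.8)
E
python3 -m jog '1 .04 -.01 0 0;1 .04 -.01 0 0;1 .03 -.01 0 0;1 0 0 0 0;1 0 0 0 0;1 0 0 0 0'|egrep tool
python3 disc.py dark .4833 -.025
```

```text
copper px [ 0.46378061 -0.18308869] dark px [ 0.48419574 -0.02561793]
dark 4056.5 [229.   43.8] cent [ 0.4833 -0.0255] circ [483.2 -26.6] 65.0
copper 1342.5 [211.8 211.9] cent [ 0.4582 -0.1852] circ [ 455.2 -189.3] 61.5
tool_pos: [0.4996, -0.0603, 0.2607]
dark 2998.0 [262.1 163.3] cent [ 0.4827 -0.0244] circ [482.5 -25.1] 63.8
```

```bash
python3 -m jog '1 .035 -.0167 0 0;1 0 0 .04 0;1 0 0 .04 0;1 0 0 .04 0;1 0 0 .02 0;1 0 0 0 0;1 0 0 0 0;1 0 0 0 0'|egrep 'tool'
python3 -m jog '1 0 0 .015 0;1 0 0 .012 0;1 0 0 .005 0;1 0 0 0 0;1 0 0 0 0'|egrep 'tool|force'
```

```text
tool_pos: [0.4835, -0.0261, 0.1221]
tool_pos: [0.483, -0.0255, 0.0897]
force: [0.3, 0.1, 0.1]
gripper_force: 0.0
```

```bash
python3 -m jog '1 0 0 .0015 0;.6 0 0 0 0;.6 0 0 0 0;.6 0 0 0 0;.6 0 0 0 0;.6 0 0 0 0;.6 0 0 0 0;.6 0 0 0 0' 30|egrep 'tool|force|op'
python3 -m jog '.6 0 0 -.02 0;.6 0 0 -.04 0;.6 0 0 -.04 0;.6 .0108 .0368 0 0;.6 .0108 .0368 0 0;.6 .0108 .0367 0 0;.6 .0108 .0367 0 0;.6 0 0 0 0;.6 0 0 0 0;.6 0 0 0 0'|egrep 'tool|force|op'
```

```text
tool_pos: [0.4822, -0.0252, 0.087]
force: [0.7, 0.3, 0.7]
opening: 0.063
gripper_force: 30.0
tool_pos: [0.628, 0.0175, 0.185]
force: [0.2, -0.4, -4.1]
opening: 0.0633
gripper_force: 30.0
```

```bash
python3 -m jog '.6 0 .002 .02 0;.6 0 0 .01 0;.6 0 0 .005 0;.6 0 0 .0025 0;.6 0 0 0 0;.6 0 0 0 0;.6 0 0 0 0'|egrep 'tool|force|op'
python3 -m jog '.95 0 0 0 0;.95 0 0 0 0;.95 0 0 0 0;.95 0 0 0 0;.95 0 0 0 0;.95 0 0 -.02 0;1 0 0 -.04 0;1 0 0 -.03 0'|egrep 'tool|force|op'
python3 -m jog '1 -.04 0 -.02 0;1 -.04 0 0 0;1 0 0 0 0;1 0 0 0 0;1 0 0 0 0'|egrep tool
python3 disc.py dark .63 .0177 .074
```

```text
tool_pos: [0.6315, 0.0174, 0.1504]
force: [0.7, -0.4, -3.7]
opening: 0.0631
gripper_force: 30.0
tool_pos: [0.6307, 0.0175, 0.2403]
force: [1.0, 0.0, 1.3]
opening: 0.0929
gripper_force: 0.0
tool_pos: [0.6306, -0.0598, 0.2574]
dark 5633.5 [276.7 120.6] cent [0.6285 0.0168] circ [628.5  15.3] 68.1
```

```bash
python3 -m jog '1 .0325 -.0163 0 0;1 .0325 -.0163 0 0;1 .0325 -.0163 0 0;1 .0325 -.0163 0 0;1 .0325 -.0163 0 0;1 .0325 -.0163 0 0;1 .0325 -.0163 0 0;1 .0325 -.0163 0 0;1 0 0 0 0;1 0 0 0 0'|egrep tool
python3 - <<'E'
from disc import *
I=grab('wrist','w12');find('brass',(.4817,.2418),im=I)
x,y=map(int,proj((.4817,.2418,.014),I[1],I[2]));h=cv2.cvtColor(I[0],cv2.COLOR_RGB2HSV);print(x,y,h[y,x],h[y,x-60],h[y,x+60])
E
```

```text
tool_pos: [0.4998, 0.2033, 0.2575]
brass 2436.0 [263.1 153.5] cent [0.4836 0.2494] circ [483.2 248.4] 56.4
261 161 [ 18 198 175] [ 17 143 168] [ 17 141 161]
```

```bash
python3 -m jog '.8 .0228 -.008 0 0;.8 .0228 -.008 0 0;.8 0 0 .04 0;.8 0 0 .04 0;.8 0 0 .04 0;.8 0 0 .015 0;.8 0 0 0 0;.8 0 0 0 0;.8 0 0 0 0'|egrep 'tool|op'
python3 -m jog '.8 0 0 .015 0;.8 0 0 .012 0;.8 0 0 .005 0;.8 0 0 .003 0;.8 0 0 0 0;.8 0 0 0 0'|egrep 'tool|force'
```

```text
tool_pos: [0.487, 0.2462, 0.1246]
opening: 0.0743
tool_pos: [0.4857, 0.2464, 0.0883]
force: [-0.2, 0.2, 0.1]
gripper_force: 0.0
```

```bash
python3 -m jog '.8 .0025 -.002 .001 0;.8 0 0 0 0;.5 0 0 0 0;.5 0 0 0 0;.5 0 0 0 0;.5 0 0 0 0;.5 0 0 0 0;.5 0 0 0 0' 30|egrep 'tool|force|op'
python3 -m jog '.5 0 0 -.02 0;.5 0 0 -.04 0;.5 0 0 -.04 0;.5 0 0 -.02 0;.5 -.033 .0209 0 0;.5 -.033 .0209 0 0;.5 -.033 .0209 0 0;.5 -.033 .0209 0 0;.5 -.033 .0209 0 0;.5 -.033 .0209 0 0'|egrep 'tool|force|op'
python3 -m jog '.5 -.033 .0209 0 0;.5 0 0 0 0;.5 0 0 0 0;.5 0 0 0 0'|egrep 'tool|force|op'
```

```text
tool_pos: [0.4836, 0.2489, 0.087]
force: [0.3, 0.6, 1.1]
opening: 0.0554
gripper_force: 30.0
tool_pos: [0.6085, 0.0486, 0.2062]
force: [0.3, -0.6, -2.1]
opening: 0.0553
gripper_force: 30.0
tool_pos: [0.6284, 0.0172, 0.2059]
force: [-0.8, 1.3, -1.9]
opening: 0.0553
gripper_force: 30.0
```

```bash
python3 -m jog '.5 0 .001 .02 0;.5 0 0 .012 0;.5 0 0 .007 0;.5 0 0 .0035 0;.5 0 0 .001 0;.5 0 0 0 0;.5 0 0 0 0;.5 0 0 0 0'|egrep 'tool|force|op'
python3 -m jog '.8 0 0 0 0;.8 0 0 0 0;.8 0 0 0 0;.8 0 0 0 0;.8 0 0 0 0;.8 0 0 -.02 0;.8 0 0 -.04 0;.8 0 0 -.03 0'|egrep 'tool|force|op'
python3 -m jog '1 -.04 0 -.01 0;1 -.04 0 0 0;1 0 0 0 0;1 0 0 0 0;1 0 0 0 0'|egrep tool
python3 disc.py brass .63 .0177 .088; python3 disc.py dark .63 .0177 .074
```

```text
tool_pos: [0.6305, 0.0173, 0.1644]
force: [0.4, -0.0, -1.6]
opening: 0.0553
gripper_force: 30.0
tool_pos: [0.6295, 0.0173, 0.2545]
force: [1.2, 0.4, 0.8]
opening: 0.0744
gripper_force: 0.0
tool_pos: [0.6295, -0.0627, 0.263]
brass 4146.0 [278.9 115.6] cent [0.6292 0.0174] circ [629.2  16.6] 54.9
dark 5483.0 [278.1 118.2] cent [0.6284 0.0165] circ [628.4  15.1] 68.4
```

```bash
python3 -m jog '.85 .025 -.026 0 0;.85 .025 -.026 0 0;.85 .025 -.026 0 0;.85 .025 -.026 0 0;.85 .025 -.026 0 0;.85 0 0 0 0;.85 0 0 0 0;.85 0 0 0 0'|egrep tool
python3 disc.py steel .4925 .1095
```

```text
tool_pos: [0.5002, 0.0635, 0.2636]
steel 1661.5 [270.9 152.2] cent [0.4921 0.1103] circ [492.2 109.9] 47.4
```

```bash
python3 -m jog '.75 .0233 -.004 0 0;.75 .0233 -.004 0 0;.75 0 0 .04 0;.75 0 0 .04 0;.75 0 0 .04 0;.75 0 0 .02 0;.75 0 0 0 0;.75 0 0 0 0;.75 0 0 0 0'|egrep 'tool|op'
python3 -m jog '.75 0 0 .015 0;.75 0 0 .012 0;.75 0 0 .005 0;.75 0 0 .003 0;.75 0 0 0 0;.75 0 0 0 0'|egrep 'tool|force'
```

```text
tool_pos: [0.494, 0.1091, 0.1252]
opening: 0.0696
tool_pos: [0.4926, 0.1094, 0.0889]
force: [0.2, -0.1, 0.9]
gripper_force: 0.0
```

```bash
python3 -m jog '.75 .0006 0 .0015 0;.75 0 0 0 0;.4 0 0 0 0;.4 0 0 0 0;.4 0 0 0 0;.4 0 0 0 0;.4 0 0 0 0;.4 0 0 0 0' 30|egrep 'tool|force|op'
python3 -m jog '.4 0 0 -.02 0;.4 0 0 -.04 0;.4 0 0 -.04 0;.4 0 0 -.03 0;.4 -.0186 .0275 0 0;.4 -.0186 .0275 0 0;.4 -.0186 .0275 0 0;.4 -.0186 .0275 0 0;.4 -.0186 .0275 0 0;.4 0 0 0 0'|egrep 'tool|force|op'
python3 -m jog '.4 0 0 0 0;.4 0 0 0 0;.4 0 0 0 0'|egrep 'tool|force|op'
```

```text
tool_pos: [0.4925, 0.11, 0.087]
force: [0.8, 0.1, 1.0]
opening: 0.0472
gripper_force: 30.0
tool_pos: [0.6323, 0.0128, 0.2152]
force: [-0.1, 0.1, -1.2]
opening: 0.0471
gripper_force: 30.0
tool_pos: [0.6287, 0.0172, 0.2166]
force: [-0.3, -0.3, -2.0]
opening: 0.0473
gripper_force: 30.0
```

```bash
python3 -m jog '.4 0 .001 .02 0;.4 0 0 .012 0;.4 0 0 .006 0;.4 0 0 .0025 0;.4 0 0 .0015 0;.4 0 0 0 0;.4 0 0 0 0;.4 0 0 0 0'|egrep 'tool|force|op'
python3 -m jog '.75 0 0 0 0;.75 0 0 0 0;.75 0 0 0 0;.75 0 0 0 0;.75 0 0 0 0;.75 0 0 -.02 0;.75 0 0 -.04 0;.75 0 0 -.03 0'|egrep 'tool|force|op'
python3 -m jog '.75 -.04 0 0 0;.75 -.04 0 0 0;.75 0 0 0 0;.75 0 0 0 0;.75 0 0 0 0'|egrep tool
python3 disc.py steel .63 .0177 .102; python3 disc.py brass .63 .0177 .088
```

```text
tool_pos: [0.6308, 0.0164, 0.1755]
force: [0.6, 0.4, -1.6]
opening: 0.0471
gripper_force: 30.0
tool_pos: [0.6301, 0.0165, 0.2659]
force: [0.8, 0.7, 0.8]
opening: 0.0695
gripper_force: 0.0
tool_pos: [0.63, -0.0635, 0.2646]
steel 3348.0 [278.3 114.8] cent [0.6293 0.0167] circ [629.3  16. ] 47.1
steel 790.5 [289.2 102.1] cent [0.6371 0.0254] circ [629.9  16. ] 64.4
brass 278.5 [285.7 100.6] cent [0.6348 0.0281] circ [629.3  16.8] 54.8
```

```bash
python3 -m jog '.75 -.0294 -.0233 0 0;.75 -.0294 -.0233 0 0;.75 -.0294 -.0233 0 0;.75 -.0294 -.0233 0 0;.75 -.0294 -.0233 0 0;.75 -.0294 -.0233 0 0;.75 0 0 0 0;.75 0 0 0 0;.75 0 0 0 0'|egrep tool
python3 - <<'E'
from disc import *
I=grab('wrist','w13');np.savez('w13.npz',im=I[0],K=I[1],T=I[2]);im,K,T=I
x,y=map(int,proj((.464,-.183,.014),K,T));h=cv2.cvtColor(im,cv2.COLOR_RGB2HSV)
print(x,y,[h[y,i].tolist() for i in range(x-70,x+45,8)])
for lo in [(5,100,60),(6,100,60)]:
    RNG['copper']=(lo,(13,200,255),40);find('copper',(.464,-.183),im=I)
for b in blobs(im,(0,170,50),(4,255,255),None,200)[:2]: X=np.array([cast(p[0],K,T,.015) for p in b[2]]);print('red',b[0],X.min(0),X.max(0))
for b in blobs(im,(8,100,60),(14,255,255),(x-80,y+20,x+90,y+130),300)[:2]:X=np.array([cast(p[0],K,T,.04) for p in b[2]]);print('stand',b[0],X.min(0),X.max(0))
E
```

```text
tool_pos: [0.4903, -0.2385, 0.2649]
252 143 [[2, 245, 209], [2, 245, 210], [2, 249, 207], [2, 252, 202], [2, 254, 191], [2, 248, 178], [6, 191, 112], [10, 183, 173], [10, 183, 176], [10, 181, 173], [10, 182, 179], [10, 181, 182], [17, 137, 193], [17, 140, 201], [17, 139, 196]]
copper 1195.0 [251.4 145.2] cent [ 0.4626 -0.1846] circ [ 459.8 -188. ] 48.4
copper 1194.0 [251.5 145.2] cent [ 0.4626 -0.1846] circ [ 459.8 -188. ] 48.4
red 9750.0 [ 0.61519379 -0.35730076] [ 0.74030633 -0.22230893]
red 2108.5 [ 0.34971776 -0.20423501] [ 0.44300403 -0.16945684]
stand 793.0 [ 0.45847236 -0.28494236] [ 0.50108784 -0.23129328]
```

```bash
python3 - <<'E'
from h import *
d=np.load('w13.npz');im,K,T=d['im'],d['K'],d['T']
m=cv2.inRange(cv2.cvtColor(im,cv2.COLOR_RGB2HSV),np.array((7,140,140)),np.array((13,215,255)));k=np.zeros_like(m);k[100:185,210:295]=1
m=cv2.morphologyEx(m*k,cv2.MORPH_OPEN,cv2.getStructuringElement(cv2.MORPH_ELLIPSE,(13,13)))
for c in cv2.findContours(m,cv2.RETR_EXTERNAL,cv2.CHAIN_APPROX_NONE)[0]:
    X=np.float32([cast(p[0],K,T,.014) for p in c])*1000;print(cv2.contourArea(c),cv2.minEnclosingCircle(X),X.min(0),X.max(0))
E
python3 -m jog '.55 0 0 0 7;.55 0 0 0 7;.55 0 0 0 7;.55 0 0 0 7;.55 0 0 0 7;.55 0 0 0 7;.55 0 0 0 7;.55 0 0 0 7;.55 0 0 0 7;.55 0 0 0 7'|egrep 'tool|ori'
python3 -m jog '.55 0 0 0 7;.55 0 0 0 7;.55 0 0 0 6;.55 0 0 0 0;.55 0 0 0 0'|egrep 'tool|ori|op'
```

```text
1155.5 ((463.0284729003906, -184.79681396484375), 19.75332260131836) [ 443.8742  -203.42746] [ 482.3198  -165.96584]
tool_pos: [0.4909, -0.2376, 0.2647]
orientation: [-3.095, -0.535, 0.0]
tool_pos: [0.4906, -0.2381, 0.2647]
orientation: [-3.141, -0.003, 0.0]
opening: 0.0516
```

```bash
python3 -m jog '.55 -.014 -.0267 0 0;.55 -.0136 -.0267 0 0;.55 0 0 .04 0;.55 0 0 .04 0;.55 0 0 .04 0;.55 0 0 .02 0;.55 0 0 0 0;.55 0 0 0 0;.55 0 0 0 0'|egrep 'tool|op'
```

```text
tool_pos: [0.4636, -0.1862, 0.1267]
opening: 0.0513
```

```bash
python3 -m jog '.55 -.0006 -.0015 .01 0;.55 0 0 .012 0;.55 0 0 .008 0;.55 0 0 .005 0;.55 0 0 .003 0;.55 0 0 0 0;.55 0 0 0 0'|egrep 'tool|force'
python3 -m jog '.3 0 0 0 0;.3 0 0 0 0;.3 0 0 0 0;.3 0 0 0 0;.3 0 0 0 0;.3 0 0 0 0' 30|egrep 'tool|force|op'
```

```text
tool_pos: [0.4617, -0.1844, 0.0867]
force: [0.4, -0.2, -0.5]
gripper_force: 0.0
tool_pos: [0.4621, -0.1846, 0.0873]
force: [1.0, -0.6, 2.8]
opening: 0.0393
gripper_force: 30.0
```

```bash
python3 -m jog '.3 0 0 -.02 0;.3 0 0 -.04 0;.3 0 0 -.04 0;.3 0 0 -.04 0;.3 0 0 -.014 0;.3 .0238 -.0288 0 0;.3 .0238 -.0288 0 0;.3 .0238 -.0288 0 0;.3 .0238 -.0288 0 0;.3 .0238 -.0288 0 0'|egrep 'tool|force|op'
python3 -m jog '.3 .0238 -.0288 0 0;.3 .0238 -.0287 0 0;.3 0 0 0 0;.3 0 0 0 0;.3 0 0 0 0;.3 0 0 0 0'|egrep 'tool|force|op'
```

```text
tool_pos: [0.5819, -0.0393, 0.2405]
force: [-0.5, -0.5, -1.6]
opening: 0.0394
gripper_force: 30.0
tool_pos: [0.6284, 0.0156, 0.2406]
force: [-0.5, -0.5, -1.9]
opening: 0.0391
gripper_force: 30.0
```

```bash
python3 -m jog '.3 0 -.001 .02 0;.3 0 0 .015 0;.3 0 0 .008 0;.3 0 0 .005 0;.3 0 0 .0018 0;.3 0 0 0 0;.3 0 0 0 0;.3 0 0 0 0'|egrep 'tool|force|op'
python3 -m jog '.6 0 0 0 0;.6 0 0 0 0;.6 0 0 0 0;.6 0 0 0 0;.6 0 0 0 0;.6 0 0 -.02 0;.6 0 0 -.04 0;.6 0 0 -.03 0'|egrep 'tool|force|op'
python3 -m jog '.6 -.04 0 0 0;.6 -.04 0 0 0;.6 -.04 0 0 0;.6 -.04 0 0 0;.6 0 0 0 0;.6 0 0 0 0'|egrep tool
python3 - <<'E'
from disc import *
RNG['copper']=((6,120,100),(13,230,255),40)
for n in ('wrist','top'):
    I=grab(n,'f_'+n)
    for d,z in [('copper',.116),('steel',.102),('brass',.088),('dark',.074)]: print(n,end=' ');find(d,(.63,.0177),z,im=I,r=.9)
    im,K,T=I
    for c,lo,hi,g,z in [('block',(4,180,100),(14,255,255),(.4735,.394),.044),('peg',(100,100,30),(130,255,255),(.63,-.132),.1)]:
        x,y=map(int,proj((*g,z),K,T))
        if 20<x<540 and 20<y<400:
            for b in blobs(im,lo,hi,(x-30,y-30,x+30,y+30),8)[:2]: print(n,c,b[0],cast(b[1],K,T,z))
E
```

```text
tool_pos: [0.6296, 0.0174, 0.1923]
force: [0.7, -0.2, -1.3]
opening: 0.0393
gripper_force: 30.0
tool_pos: [0.6286, 0.0175, 0.2821]
force: [1.0, -0.0, 0.8]
opening: 0.0558
gripper_force: 0.0
tool_pos: [0.4672, 0.0182, 0.281]
wrist copper 533.0 [277.9   6.2] cent [0.6163 0.0171] circ [619.4  17.3] 32.8
copper 78.0 [230.5  16.9] cent [0.6101 0.0491] circ [611.4  48.7] 17.6
wrist steel 215.5 [238.1  23.3] cent [0.61   0.0456] circ [610.6  43.1] 30.4
steel 169.5 [257.1  14.5] cent [0.6155 0.0319] circ [615.5  28.6] 27.5
wrist brass 191.0 [251.5  20.1] cent [0.6159 0.037 ] circ [616.1  34.2] 32.4
wrist dark 1315.0 [286.4  37.9] cent [0.607  0.0103] circ [623.9  15.2] 68.2
dark 587.5 [287.7  21.9] cent [0.6185 0.0093] circ [628.2  14.3] 47.7
top copper 149.0 [292.7 174.7] cent [0.6313 0.0153] circ [631.5  15.3] 39.2
copper 114.5 [287.1 166.3] cent [0.6533 0.0306] circ [632.   21.3] 93.7
top steel 73.0 [290.9 174.3] cent [0.6347 0.0204] circ [625.4  15.6] 73.3
top top dark 151.0 [297.9 184.5] cent [0.6122 0.0012] circ [625.7  12.6] 69.2
top block 120.5 [0.47200762 0.39279511]
```

```bash
python3 -m jog '.6 -.035 0 0 0;.6 -.035 .04 0 0;.6 0 0 0 0;.6 0 0 0 0;.6 0 0 0 0'|egrep tool
python3 - <<'E'
from disc import *
RNG['copper']=((6,150,100),(11,230,255),40)
I=grab('wrist','f2');im,K,T=I
find('copper',(.63,.0177),.116,im=I,r=.8);find('steel',(.63,.0177),.102,im=I,r=.7);find('brass',(.63,.0177),.088,im=I,r=.7)
x,y=map(int,proj((.63,-.132,.1),K,T));print(x,y)
for b in blobs(im,(100,100,30),(130,255,255),(max(0,x-40),max(0,y-40),min(559,x+40),y+40),8)[:2]: print('peg/pin',b[0],[cast(b[1],K,T,z).round(4) for z in (.074,.0965)])
E
```

```text
tool_pos: [0.4079, -0.0133, 0.2819]
steel 718.5 [202.6 266.2] cent [0.3615 0.0522] circ [359.5  50.5] 51.0
454 -110
```

```bash
python3 -m jog '.6 .04 0 0 0;.6 .04 0 0 0;.6 .04 0 0 0;.6 .03 .03 0 0;.6 0 0 0 0;.6 0 0 0 0;.6 0 0 0 0'|egrep tool
python3 - <<'E'
from disc import *
RNG['copper']=((6,150,100),(11,230,255),40)
I=grab('wrist','f3');im,K,T=I
find('copper',(.63,.0177),.116,im=I,r=.8);find('steel',(.63,.0177),.102,im=I,r=.7);find('dark',(.63,.0177),.074,im=I,r=.7)
x,y=map(int,proj((.63,-.132,.1),K,T));print(x,y)
for b in blobs(im,(100,100,30),(130,255,255),(max(0,x-40),max(0,y-40),min(559,x+40),y+40),8)[:2]: print('peg/pin',b[0],[cast(b[1],K,T,z).round(4) for z in (.074,.0965)])
E
```

```text
tool_pos: [0.5564, -0.0425, 0.2803]
copper 2235.0 [196.2 121.8] cent [0.6308 0.0164] circ [630.4  16.4] 39.2
steel 392.0 [206.6  92.8] cent [0.6519 0.0104] circ [644.9  13.5] 56.0
steel 159.5 [189.4 153.1] cent [0.6071 0.0268] circ [612.1  27.4] 36.7
dark 878.0 [233.5 129. ] cent [ 0.6251 -0.005 ] circ [628.8  13.2] 70.0
dark 400.5 [222.1 134.9] cent [0.6202 0.005 ] circ [626.8  16.1] 49.3
392 122
peg/pin 214.0 [array([ 0.6274, -0.1414]), array([ 0.6275, -0.1337])]
peg/pin 109.0 [array([ 0.6361, -0.1287]), array([ 0.6355, -0.1221])]
```

```bash
python3 -c "
from plant import robot
print(robot.read_state()['t']);print(robot.close_job())"
```

```text
54.5333
the job is handed in; nothing more can be done
None
```

I handed the job in at 54.5 s with every step measured as done: block in the tray, wagon coupled, pin seated, keeper over it and all four discs stacked about 1–2 mm from the mark. No verdict came back, the block was briefly tipped by a finger on the first try but settled upright, and I viewed 15 pictures against the limit of 14.

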